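# Run the tilting bench mill on pulse

## Task

The little steel bench mill in the grey yoke is still tipped over from its last emptying: set it fully upright, and put its wooden bayonet lid on so that it sits flush on the rim. Then run the mill on pulse: twist the lid clockwise against its spring to the half-way point between where it drops in and where it would click locked (the dot on the rim), without going on towards the lock. Finish while still holding the lid there, because the spring turns it back as soon as it is let go, and leave the jar, the sanding block and the tape where they are.

Things in the scene. Friction and masses are not known exactly. Their poses are not given: they have to be found in the camera images.
- mill_yoke: Grey U-shaped yoke of the mill, fixed to the table: foot plate 100 x 116 mm, 16 mm high; two cheeks 101 mm high, 32 to 46 mm wide (own x), at own y = +-47 to 58 mm (pivot caps to 69). Origin on the table under the middle of the tilt axis, which lies 85 mm above it along own y. The head tips towards own -x, which points roughly to the robot's right.
- mill_head (a joint): Tilt of the mill head, rad: 0 upright (hard stop), grows as its mouth leans towards the yoke's own -x, at most 0.8. Stiff hinge (friction 0.35 N m): it stays where it is left. About 7 N at the rim moves it: press from inside the mouth on the far, upper (own +x) side of the rim, or pinch the rim there. A level push on the outside of the leaning side jams: too little leverage.
- mill_mouth (a point): Centre of the head's open mouth, level with its rim, 55 mm from the tilt axis (140 mm above the table when upright). Own z runs out of the mouth; axes equal the yoke's when upright. Head: steel, 44 mm radius, to 63 mm below the tilt axis; collar 46 mm radius over the top 21 mm. Mouth 63 mm wide inside a lip 6 mm thick, rim 14 mm thick; cup 55 mm deep.
- entry_slot (a point): Middle of one of two entry slots in the lip, on the head's own +x; the other is opposite, on -x. Each is 14 mm wide and reaches out to 39 mm radius. A short bar on the rim marks each slot. Under the lip a channel runs clockwise from each slot; a pair of bars, 70 deg clockwise of the slot, marks the lock.
- pulse_dot (a point): Dot on the rim 35 deg clockwise (from above) of entry_slot: the pulse point, half-way to the lock. A like dot is opposite. The end of the lid's bar grip points at it when the lid is half turned.
- lid_grip (a point): Loose pale wooden lid, 130 g, right way up on the table. Site on its axis, 40 mm above its underside, at gripping height. Own z up, own x along the bar grip: 60 mm long, 14 wide (own y), 21 to 51 mm above the underside. Disc 40 mm radius, 13.5 to 21 mm up; spigot below, 29 mm radius, tapered end. Seated, the disc rests on the rim and the point is 26.5 mm above mill_mouth.
- lid_pin (a point): One of the lid's two steel bayonet pins, on own +x, 34 mm from the axis, 3 mm above the underside; the other is opposite, on -x. Each is 5.6 mm thick with a domed end at 36 mm radius. They lie under the ends of the bar grip, so the bar points along the slots when the lid drops in, either way round.
- pulse_ring (a joint): Spring ring under the lip, rad: 0 at rest, turned clockwise (positive) by the lid's pins, locked at about 1.0, stop at 1.085. The seated lid turns 7.5 deg (0.13 rad) free from mid-slot, then carries the ring: lid at 35 deg (0.61 rad), ring at 0.48. Spring torque 0.06 N m at rest, 0.13 half-way, 0.23 at the lock; from about 0.78 the click resists.
- jar_mid (a point): Pale turned wooden jar with a knob, 47 mm wide, 73 mm high; half-way up. Bystander.
- sander_mid (a point): Cork sanding block 39 x 65 x 28 mm; its centre. Bystander.
- tape_mid (a point): Roll of masking tape lying flat, 104 mm wide, 25 mm high; its centre. Bystander.

How it is judged (in metres and radians):
On the way, in this order (a step that is already met when the one before it is completed fails the run):
1. the mill head stands upright in its yoke (value of joint mill_head below 0.05 rad), for 0.2 s.
2. the lid sits flush on the rim of the upright head, its pins down through the slots (value of joint mill_head below 0.05 rad and z of lid_grip in the frame of mill_mouth below 0.029 m and horizontal distance between lid_grip and mill_mouth below 0.005 m and angle between the z axis of lid_grip and the z axis of mill_mouth, either way round below 0.06 rad), for 0.1 s.
3. the lid is turned to the pulse point (value of joint pulse_ring between 0.3 and 0.66 rad), for 0.5 s.
At the end, for the whole second after the job is handed in: The program finishes with the fingers still holding the lid: head upright (within 0.05 rad), lid flush on the rim (within 3 mm), centred within 5 mm and level, turned clockwise 35 deg from the entry slots within 10 deg (pulse ring at 0.48 within 0.18 rad), and steady there through the last second (all of step 3 and value of joint mill_head below 0.05 rad and z of lid_grip in the frame of mill_mouth below 0.0295 m and horizontal distance between lid_grip and mill_mouth below 0.005 m and angle between the z axis of lid_grip and the z axis of mill_mouth, either way round below 0.06 rad and angle between the x axis of lid_grip and the x axis of mill_mouth, either way round between 0.43 and 0.79 rad and velocity of joint pulse_ring between -0.1 and 0.1 rad/s and contact force between the fingers and mill_lid above 1 N); the arm keeps its last pose, push and grip.
It fails at once if the lid is turned past the pulse range into the lock click (value of joint pulse_ring above 0.82 rad).
It fails at once if the jar is disturbed (distance of jar_mid from where it was at the start of the episode above 0.02 m).
It fails at once if the sanding block is disturbed (distance of sander_mid from where it was at the start of the episode above 0.02 m).
It fails at once if the tape is disturbed (distance of tape_mid from where it was at the start of the episode above 0.02 m).
It also fails if it takes over 64 s, if anything falls off the work surface, if the arm or the gripper's body presses on something with over 40 N, if the wrist force passes 120 N, or if a joint passes its speed limit or range.

## Robot

A 6-joint arm with a two-finger parallel gripper is mounted at the origin on a cart in front of the work surface, level with it; the furniture and walls round the work are solid. World frame = base frame: x ahead of the robot, y to its left, z up, the work surface at z = 0. Lengths are in m, angles in degrees, forces in N, time in s.
With the tool pointing down it reaches from about 0.3 to 0.85 m from the base axis. Payload 4.2 kg.
Tool frame: the origin (TCP) lies between the finger pads; the fingertips stand 14 mm ahead of it and the grasp point (between the pads) lies 5 mm behind it; z points along the fingers, y is the line along which they close (so a half turn about z gives the same grasp; the last joint's range is limited). The gripper opens to 91 mm and grips with 3 to 60 N. Pads are 32 mm wide; open, the fingers measure 118 mm over their backs; the gripper's body (76 mm by 178 mm) begins 60 mm behind the grasp point.
Start: joints at [-64.859, 18.312, 89.639, -0, 72.044, -1.146], TCP at [0.255, -0.516, 0.228] pointing down, gripper open.
Joint ranges: [-177.97, 177.97], [-48.28, 115.42], [12.27, 149.76], [-77.06, 257.06], [2.81, 150.46], [-146.56, 146.56]. Speed limits (degrees/s): [147.25, 147.25, 180, 180, 180, 180].

## Interface

Orientations are given as a 3x3 rotation matrix whose columns are the frame's x, y, z axes.
In Python, from plant import manip gives the robot as it stands. The module is installed in compiled form; this text tells all that it offers.
- The arm moves only by the shell command python3 -m jog 'ROWS' [FORCE]. ROWS is JSON, a list that holds one entry, the list of rows, each a list of 7 numbers: the shift along the tool's x, y, z in mm, then the turn, a rotation vector about the tool's x, y, z in rad, then the gripper's target within -1 to 1 (fully open at 1, half-way at 0, shut at -1). In form: [[[tx, ty, tz, ax, ay, az, fingers], ...]]. A call has exactly 8 rows; each row shifts and turns the commanded pose from where the row before left it, along the tool's axes as they then stand; what a row does not reach is not made up. A row lasts 1/8 s, in which the tool goes at most 62.5 mm and 10.7 degrees, less where a joint would pass 70% of its speed; a pose out of reach is approached as far as the arm can. A call is refused whole if a number of a shift passes 62.5 or a number of a turn 0.188, either way. A call with a gripper value outside its range is refused whole. The fingers move at their own pace and stop on an object; FORCE is the grip in N (left out, the last holds). Time passes only in rows, so rows that do not move let the fingers close, or fill a call up. It gives the time, the measured TCP pose, the force, the opening and the grip force at its end, in the units of the state.
- manip.sense(): the state, without advancing time (a new reading comes with each control period).
- manip.grab_frame(name): name is "scene" or "top" or "wrist"; returns (picture, depth): 420x560x3 uint8, red, green, blue; 420x560 float32, m along the optical axis (not along the pixel's ray), 0 where there is no reading.
- manip.get_calibration(name): a dict with "fx", "fy", "cx", "cy" (pixels), "origin" and "rotation" of the camera in the world. Camera axes: x right, y down, z forward; pixel columns grow to the right and rows downward; lengths in m; the calibration is good to about 2 mm. A picture is of the moment at which its call begins: read the wrist's pose just before it. get_calibration takes no time and is no camera call; for the wrist camera it gives the pose at the moment of the call.
- manip.close_job(): hands the job in; it is judged then, once.
Trained networks look in the newest picture that a camera, given by its name, has taken for a name from the list of things; names that differ only in an ending like _2 or _b are one class to them, and where a whole thing is asked for, a point or a joint stands for the part that bears it (a point fixed in the world has none). Each returns a list of dicts, best first, with "score" (0 to 1); they miss things now and then, are a little off and sometimes report something else, mostly with a low value. They report only what shows in the picture. A call takes as long as a camera call.
- manip.silhouettes(target, camera): "region" (420x560 bool, what is visible of it) and "position" ([row, column] in pixels, amid what is visible of it).
The state is a dict: "time_s": time; "q": joint angles; "joint_velocities": joint speeds; "joint_torque": joint torques, N m; "tcp_pos": TCP position; "tool_rot": TCP orientation; "force": force on the tool from outside, world axes, zero at the start; "moment": the same for the moment, N m; "gripper_width": opening from 0.0 (shut) to 1.0 (fully open); "gripper_force": force on a finger pad.
Only numpy, scipy, OpenCV 4.12 (cv2) and the standard library are available. Lean on these libraries where they do the work, as an engineer would, in place of code of your own. Each camera call takes 0.05 s, during which the arm holds its last target. There are 200 camera calls.

## Working session

There is one attempt and no reset: what is moved stays moved. The work goes in short steps, Python scripts to look and compute and a shell command to move; the robot and the scene stay as the last step left them, time stands still between calls to the robot, and variables do not carry over. Pictures are saved under pics/ and viewed, at most 10 in all, crops included, and the job is handed in when it is done.

```bash
mkdir -p pics; cat > h.py <<'E'
import numpy as np, cv2
from plant import manip
def cloud(name):
    c=manip.get_calibration(name); im,d=manip.grab_frame(name)
    v,u=np.mgrid[:420,:560]
    P=np.stack([(u-c['cx'])/c['fx']*d,(v-c['cy'])/c['fy']*d,d],-1)
    W=P@np.array(c['rotation']).T+np.array(c['origin'])
    W[d<=0]=np.nan
    return im,W
def save(n,im): cv2.imwrite('pics/'+n,im[...,::-1])
def delta(pos,rot):
    "shift mm and rotvec in tool axes from present pose"
    from scipy.spatial.transform import Rotation as R
    s=manip.sense(); T=np.array(s['tool_rot'])
    return np.round(T.T@(np.array(pos)-s['tcp_pos'])*1000,1), np.round(R.from_matrix(T.T@np.array(rot)).as_rotvec(),3)
E
python3 - <<'E'
from h import *
np.set_printoptions(precision=4,suppress=True)
ims=[]
for cam in ['scene','top']:
    im,W=cloud(cam); ims.append(im)
    print(cam,manip.get_calibration(cam)['origin'])
    for n in ['mill_yoke','mill_head','lid_grip','jar_mid','sander_mid','tape_mid']:
        for r in manip.silhouettes(n,cam)[:2]:
            p=W[r['region']]; print(n,round(r['score'],2),np.round(r['position']),r['region'].sum(),np.nanmedian(p,0),np.nanmin(p,0),np.nanmax(p,0))
save('scene.png',ims[0]);save('top.png',ims[1])
s=manip.sense();print(s['time_s'],s['tool_rot'],s['force'])
E
```

```text
scene [-0.5312  0.4429  0.9168]
mill_yoke 0.58 [241. 233.] 1376 [0.4706 0.1011 0.0905] [ 0.4346  0.0229 -0.0035] [0.5691 0.1569 0.158 ]
mill_head 0.93 [230. 228.] 940 [0.4773 0.1036 0.1069] [0.4556 0.0127 0.0035] [0.5735 0.156  0.158 ]
jar_mid 0.51 [277. 161.] 291 [0.4497 0.3391 0.0427] [ 0.4368  0.3081 -0.0014] [0.5105 0.3597 0.0758]
sander_mid 0.53 [216. 351.] 96 [ 0.4559 -0.373   0.022 ] [ 0.4481 -0.3909 -0.0006] [ 0.4821 -0.3463  0.0341]
tape_mid 0.72 [212. 374.] 389 [ 0.4546 -0.502   0.0184] [ 0.4061 -0.5856 -0.0043] [ 0.51   -0.4514  0.0314]
tape_mid 0.25 [232. 231.] 966 [0.4782 0.1035 0.1072] [0.4519 0.0064 0.036 ] [0.6321 0.1569 0.158 ]
top [ 0.3401 -0.0949  1.4021]
mill_yoke 0.55 [198. 212.] 1386 [0.4978 0.0796 0.0978] [ 0.4394  0.0201 -0.006 ] [0.5705 0.1484 0.1585]
mill_head 0.91 [198. 215.] 1148 [0.5054 0.0813 0.1026] [ 0.4554  0.0229 -0.0045] [0.5769 0.1538 0.1585]
lid_grip 0.73 [221. 287.] 475 [ 0.4419 -0.1345  0.021 ] [ 0.406  -0.1707 -0.0012] [ 0.4828 -0.0974  0.0574]
jar_mid 0.56 [211. 135.] 235 [0.4616 0.3288 0.0516] [ 0.4395  0.3102 -0.0072] [0.4897 0.3742 0.0778]
sander_mid 0.64 [215. 358.] 262 [ 0.4716 -0.3627  0.0272] [ 0.4497 -0.3964  0.0019] [ 0.4969 -0.3291  0.0353]
tape_mid 0.92 [218. 415.] 526 [ 0.4609 -0.5091  0.0227] [ 0.4088 -0.5634 -0.0096] [ 0.5136 -0.4556  0.0309]
0.7 [[ 0.8966  0.4429  0.0001]
 [ 0.4429 -0.8966 -0.0001]
 [-0.      0.0001 -1.    ]] [ 0.2464  0.9336 -0.1974]
```

```bash
python3 - <<'E'
import cv2,numpy as np
a=cv2.imread('pics/top.png')[140:270,110:450]; b=cv2.imread('pics/scene.png')[170:310,130:400]
a=cv2.resize(a,(800,306),interpolation=cv2.INTER_CUBIC); b=cv2.resize(b,(560,290),interpolation=cv2.INTER_CUBIC)
b=cv2.copyMakeBorder(b,0,0,0,240,0); cv2.imwrite('pics/v1.png',np.vstack([a,b]))
E
```

```text
(no output)
```

View pics/v1.png

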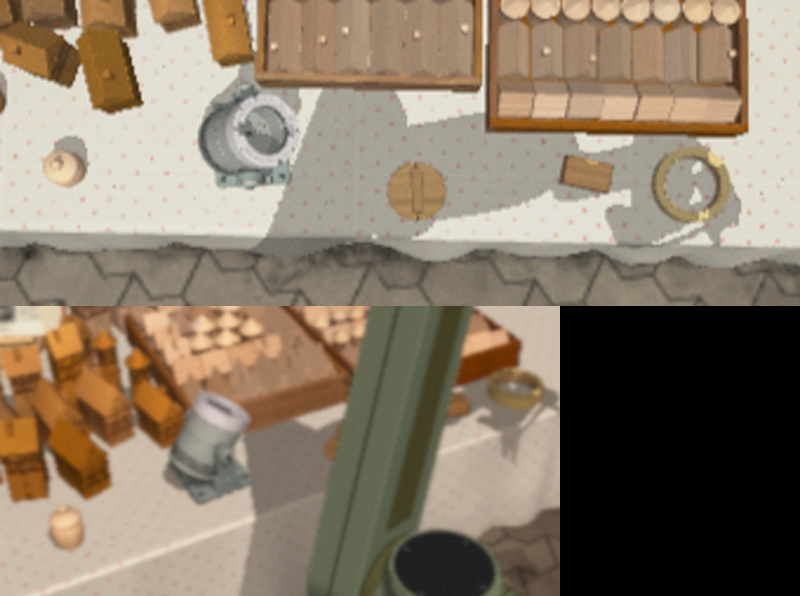

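```bash
python3 -m jog '[[[20,-45,-35,0,0,0.153,1],[20,-45,-35,0,0,0.153,1],[20,-45,-35,0,0,0.153,1],[33,-47,0,0,0,0,1],[33,-47,0,0,0,0,1],[33,-47,0,0,0,0,1],[33,-47,0,0,0,0,1],[33,-47,0,0,0,0,1]]]'
python3 - <<'E'
from h import *
np.set_printoptions(precision=4,suppress=True)
im,W=cloud('wrist'); save('w1.png',im)
c=manip.get_calibration('wrist');print(c['origin'],c['rotation'],c['fx'])
for r in manip.silhouettes('lid_grip','wrist')[:2]:
    p=W[r['region']];print(r['score'],r['position'],np.nanmedian(p,0))
    q=p[(p[:,2]>.042)]; m=np.median(q,0); u,s,v=np.linalg.svd((q-m)[:,:2],full_matrices=0); print(len(q),m,v[0]); 
    rect=cv2.minAreaRect((q[:,:2]*1000).astype(np.float32));print(rect)
    d=p[(p[:,2]>.015)&(p[:,2]<.03)];print(cv2.minEnclosingCircle((d[:,:2]*1000).astype(np.float32)))
for n in ['mill_head','mill_yoke']:
  for r in manip.silhouettes(n,'wrist')[:1]: print(n,r['score'],r['position'])
E
```

```text
time_s: 1.7
tcp_pos: [0.4369, -0.1333, 0.3333]
tool_rot: [[1.0, -0.0, 0.001], [-0.0, -1.0, -0.001], [0.001, 0.001, -1.0]]
force: [-0.2, -0.4, 0.6]
gripper_width: 0.999
gripper_force: 0.0
[ 0.5244 -0.1278  0.4903] [[ 0.0066 -0.9567 -0.2909]
 [-1.     -0.008   0.0037]
 [-0.0058  0.2908 -0.9568]] 327.2683721599997
0.72 [161.2, 276.1] [ 0.4484 -0.1323  0.0213]
445 [ 0.4476 -0.1323  0.0506] [-0.9979 -0.0654]
((446.37286376953125, -132.20848083496094), (59.93533706665039, 13.955343246459961), 3.8267667293548584)
((446.14959716796875, -131.92794799804688), 39.85516357421875)
mill_head 0.84 [114.5, 91.3]
mill_yoke 0.64 [113.3, 105.6]
```

View pics/w1.png

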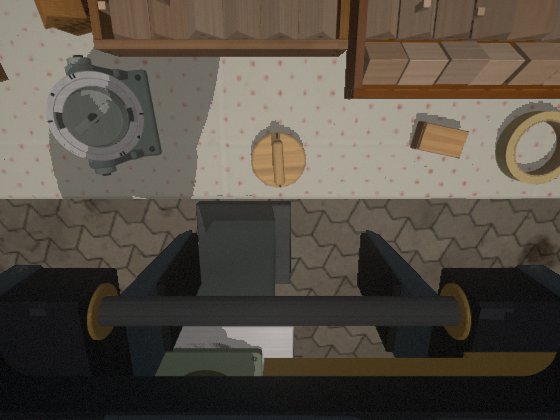

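```bash
python3 -m jog '[[[5,-55,0,0,0,0,0],[5,-55,0,0,0,0,-1],[5,-55,0,0,0,0,-1],[5,-40,0,0,0,0,-1],[0,0,0,0,0,0,-1],[0,0,0,0,0,0,-1],[0,0,0,0,0,0,-1],[0,0,0,0,0,0,-1]]]' 20
cat > mill.py <<'E'
from h import *
np.set_printoptions(precision=4,suppress=True)
import sys
im,W=cloud('wrist'); save(sys.argv[1],im)
rs=manip.silhouettes('mill_head','wrist'); r=rs[0]; print(r['score'],r['position'],r['region'].sum())
p=W[r['region']]; p=p[np.isfinite(p).all(1)]
# RANSAC plane with the rim ring
rng=np.random.default_rng(0); best=0
for _ in range(3000):
    a,b,c=p[rng.choice(len(p),3,False)]; n=np.cross(b-a,c-a); l=np.linalg.norm(n)
    if l<1e-5: continue
    n/=l; n*=np.sign(n[2])
    if n[2]<.6: continue
    k=np.abs((p-a)@n)<.0012
    above=((p-a)@n>.004).mean()
    if k.sum()>best and above<.1: best=k.sum(); K=k
q=p[K]; m=q.mean(0); n=np.linalg.svd(q-m)[2][2]; n*=np.sign(n[2])
e1=np.cross(n,[0,0,1.]) ; e1=e1/np.linalg.norm(e1) if np.linalg.norm(e1)>.02 else np.array([1,0,0.])
e1-=n*(e1@n); e1/=np.linalg.norm(e1); e2=np.cross(n,e1)
xy=np.stack([(q-m)@e1,(q-m)@e2],1)
from scipy.optimize import least_squares
# robust: rim annulus between 31.5 and 46 radius -> enclosing
(cx,cy),R=cv2.minEnclosingCircle((xy[np.linalg.norm(xy-np.median(xy,0),axis=1)<.06]*1000).astype(np.float32))
def f(c): 
    d=np.linalg.norm(xy-c,axis=1); return np.clip(np.maximum(.0315-d,d-.0455),0,.004)
s=least_squares(f,[cx/1000,cy/1000],diff_step=1e-3)
C=m+e1*s.x[0]+e2*s.x[1]
print('plane',best,'n',n,'tilt',np.arccos(n[2]),'enc',m+e1*cx/1e3+e2*cy/1e3,R,'C',C,'lean dir deg',np.degrees(np.arctan2(n[1],n[0])))
E
python3 mill.py w2.png; python3 - <<'E'
from h import *
im,W=cloud('top')
for y in np.arange(-.1,.3,.05):
    k=(abs(W[...,1]-y)<.025)&(W[...,0]>.4); q=W[k]
    print(round(y,2),[ (round(x,2),round(float(np.nanmax(q[abs(q[:,0]-x)<.015,2],initial=0)),3)) for x in np.arange(.56,.72,.03)])
E
```

```text
time_s: 2.9
tcp_pos: [0.4561, 0.069, 0.333]
tool_rot: [[1.0, -0.002, 0.0], [-0.002, -1.0, -0.0], [0.0, 0.0, -1.0]]
force: [0.3, 0.8, 0.4]
gripper_width: 0.152
gripper_force: 0.0
0.9 [132.0, 266.0] 7767
plane 2234 n [ 0.0481 -0.5649  0.8238] tilt 0.6027443113814983 enc [0.5099 0.0588 0.1308] 46.21638488769531 C [0.5102 0.0588 0.1308] lean dir deg -85.12949114465927
-0.1 [(np.float64(0.56), 0.007), (np.float64(0.59), 0.095), (np.float64(0.62), 0.096), (np.float64(0.65), 0.097), (np.float64(0.68), 0.096), (np.float64(0.71), 0.104)]
-0.05 [(np.float64(0.56), 0.008), (np.float64(0.59), 0.091), (np.float64(0.62), 0.091), (np.float64(0.65), 0.098), (np.float64(0.68), 0.092), (np.float64(0.71), 0.1)]
0.0 [(np.float64(0.56), 0.005), (np.float64(0.59), 0.088), (np.float64(0.62), 0.094), (np.float64(0.65), 0.092), (np.float64(0.68), 0.09), (np.float64(0.71), 0.107)]
0.05 [(np.float64(0.56), 0.138), (np.float64(0.59), 0.089), (np.float64(0.62), 0.092), (np.float64(0.65), 0.086), (np.float64(0.68), 0.094), (np.float64(0.71), 0.101)]
0.1 [(np.float64(0.56), 0.098), (np.float64(0.59), 0.069), (np.float64(0.62), 0.098), (np.float64(0.65), 0.102), (np.float64(0.68), 0.094), (np.float64(0.71), 0.106)]
0.15 [(np.float64(0.56), 0.0), (np.float64(0.59), 0.0), (np.float64(0.62), 0.083), (np.float64(0.65), 0.094), (np.float64(0.68), 0.099), (np.float64(0.71), 0.102)]
0.2 [(np.float64(0.56), 0.0), (np.float64(0.59), 0.0), (np.float64(0.62), 0.003), (np.float64(0.65), 0.116), (np.float64(0.68), 0.115), (np.float64(0.71), 0.115)]
0.25 [(np.float64(0.56), 0.0), (np.float64(0.59), 0.0), (np.float64(0.62), 0.097), (np.float64(0.65), 0.118), (np.float64(0.68), 0.13), (np.float64(0.71), 0.107)]
```

View pics/w2.png

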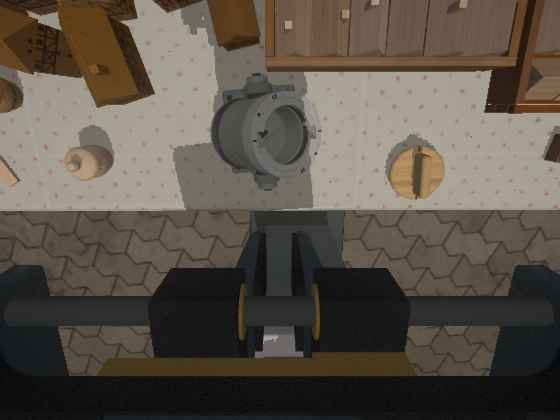

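```bash
python3 -m jog '[[[52,7,0,0,0,0,-1],[0,0,50,0,0,0,-1],[0,0,50,0,0,0,-1],[0,0,50,0,0,0,-1],[0,0,44,0,0,0,-1],[0,0,0,0,0,0,-1],[0,0,0,0,0,0,-1],[0,0,0,0,0,0,-1]]]' 20; python3 -m jog '[[[0,-5,0,0,0,0,-1],[0,-5,0,0,0,0,-1],[0,-5,0,0,0,0,-1],[0,-5,0,0,0,0,-1],[0,-4,0,0,0,0,-1],[0,-4,0,0,0,0,-1],[0,-4,0,0,0,0,-1],[0,0,0,0,0,0,-1]]]'
```

```text
time_s: 4.05
tcp_pos: [0.5097, 0.0632, 0.1411]
tool_rot: [[1.0, -0.0, 0.005], [-0.0, -1.0, 0.0], [0.005, -0.0, -1.0]]
force: [-0.5, 0.6, -0.4]
gripper_width: 0.005
gripper_force: 0.0
time_s: 5.05
tcp_pos: [0.5077, 0.094, 0.1388]
tool_rot: [[1.0, 0.001, -0.001], [0.001, -1.0, -0.003], [-0.001, 0.003, -1.0]]
force: [-0.3, -5.0, -0.6]
gripper_width: 0.008
gripper_force: 4.5
```

Contact at about 5 N, head moving. Continue to the stop.

```bash
python3 -m jog '[[[0,-3,0,0,0,0,-1],[0,-3,0,0,0,0,-1],[0,-2,0,0,0,0,-1],[0,-2,0,0,0,0,-1],[0,-2,0,0,0,0,-1],[0,-1,0,0,0,0,-1],[0,0,0,0,0,0,-1],[0,0,0,0,0,0,-1]]]'
```

```text
time_s: 6.05
tcp_pos: [0.5067, 0.1049, 0.1369]
tool_rot: [[1.0, 0.002, -0.004], [0.002, -1.0, -0.007], [-0.004, 0.007, -1.0]]
force: [1.4, -10.5, -10.9]
gripper_width: 0.006
gripper_force: 7.8
```

```bash
python3 -m jog '[[[0,-2,0,0,0,0,-1],[0,-2,0,0,0,0,-1],[0,-2,0,0,0,0,-1],[0,0,0,0,0,0,-1],[0,0,0,0,0,0,-1],[0,0,0,0,0,0,-1],[0,0,0,0,0,0,-1],[0,0,0,0,0,0,-1]]]'
```

```text
time_s: 7.05
tcp_pos: [0.5065, 0.1068, 0.1366]
tool_rot: [[1.0, 0.004, -0.005], [0.004, -1.0, -0.016], [-0.005, 0.016, -1.0]]
force: [4.6, -24.1, -10.7]
gripper_width: 0.005
gripper_force: 13.4
```

```bash
python3 -m jog '[[[0,10,0,0,0,0,-1],[0,10,0,0,0,0,-1],[0,0,-50,0,0,0,-1],[0,0,-50,0,0,0,-1],[-25,0,-50,0,0,0,0],[-25,0,-20,0,0,0,0.3],[0,0,0,0,0,0,0.3],[0,0,0,0,0,0,0.3]]]'; python3 mill.py w3.png
python3 - <<'E'
import cv2
a=cv2.imread('pics/w3.png')[60:220,180:370]; cv2.imwrite('pics/w3c.png',cv2.resize(a,None,fx=3.7,fy=3.7,interpolation=cv2.INTER_CUBIC))
E
```

```text
time_s: 8.05
tcp_pos: [0.4583, 0.0943, 0.3084]
tool_rot: [[1.0, 0.0, -0.0], [0.0, -1.0, 0.0], [-0.0, -0.0, -1.0]]
force: [0.3, 0.3, -0.4]
gripper_width: 0.411
gripper_force: 0.0
0.72 [140.4, 280.0] 6994
plane 3022 n [0.0003 0.0003 1.    ] tilt 0.000422961511904696 enc [0.5075 0.0893 0.1401] 45.94272232055664 C [0.5076 0.0893 0.1401] lean dir deg 53.582185800685906
```

View pics/w3c.png

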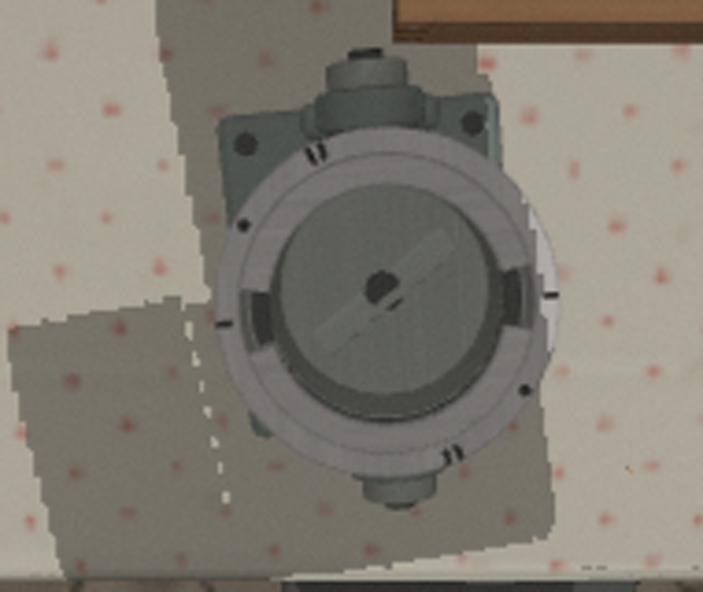

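```bash
python3 - <<'E'
from h import *
np.set_printoptions(precision=4,suppress=True)
c=manip.get_calibration('wrist');R=np.array(c['rotation']);o=np.array(c['origin'])
def w(x,y):
    d=R@np.array([(180+x/3.7-c['cx'])/c['fx'],(60+y/3.7-c['cy'])/c['fy'],1]); return o+d*(.14-o[2])/d[2]
for a,b in [((551,295),(224,324)),((526,390),(244,225)),((453,455),(316,153))]:
    A,B=w(*a),w(*b); print(A,B,(A+B)/2,np.degrees(np.arctan2(*(B-A)[[1,0]])))
import numpy as np
y=np.radians(3.8); print(delta([.4463,-.132,.2],[[np.cos(y),np.sin(y),0],[np.sin(y),-np.cos(y),0],[0,0,-1]]))
E
```

```text
[0.5107 0.0453 0.14  ] [0.503  0.1318 0.14  ] [0.5068 0.0886 0.14  ] 95.07446548686788
[0.4854 0.0509 0.14  ] [0.5285 0.1258 0.14  ] [0.5069 0.0883 0.14  ] 60.10808281911345
[0.4674 0.0702 0.14  ] [0.5463 0.1069 0.14  ] [0.5068 0.0886 0.14  ] 24.977157364419707
(array([-11.8, 226.1, 107.8]), array([ 0.   ,  0.002, -0.067]))
```

```bash
python3 -m jog '[[[-3,56,0,0,0,-0.067,1],[-3,57,0,0,0,0,1],[-3,57,0,0,0,0,1],[0,57,20,0,0,0,1],[0,0,45,0,0,0,1],[0,0,0,0,0,0,1],[0,0,0,0,0,0,1],[0,0,0,0,0,0,1]]]' 
cat > lid.py <<'E'
from h import *
np.set_printoptions(precision=4,suppress=True)
s=manip.sense(); im,W=cloud('wrist'); save('lid.png',im)
r=manip.silhouettes('lid_grip','wrist')[0]; p=W[r['region']]; p=p[np.isfinite(p).all(1)]
print(r['score'],s['tcp_pos'])
d=p[(p[:,2]>.015)&(p[:,2]<.03)];print('disc',cv2.minEnclosingCircle((d[:,:2]*1000).astype(np.float32)))
print('bar',cv2.minAreaRect((p[p[:,2]>.044][:,:2]*1000).astype(np.float32)))
c=np.array(cv2.minAreaRect((p[p[:,2]>.044][:,:2]*1000).astype(np.float32))[0])/1000
y=np.radians(3.8); print(delta([*c,.039],[[np.cos(y),np.sin(y),0],[np.sin(y),-np.cos(y),0],[0,0,-1]]))
E
python3 lid.py
```

```text
time_s: 9.15
tcp_pos: [0.4618, -0.1326, 0.2456]
tool_rot: [[0.998, 0.068, 0.003], [0.068, -0.998, -0.001], [0.003, 0.001, -1.0]]
force: [0.8, -0.1, 0.3]
gripper_width: 0.999
gripper_force: 0.0
0.93 [ 0.4618 -0.1326  0.2456]
disc ((446.2172546386719, -132.28001403808594), 39.86381530761719)
bar ((447.208984375, -132.32711791992188), (58.320648193359375, 12.635486602783203), 4.061297416687012)
(array([-14.7,  -1.5, 206.3]), array([ 0.001, -0.003,  0.002]))
```

Lid at (0.4464, -0.1323), bar yaw 4°. Descend and grip.

```bash
python3 -m jog '[[[-15.5,-1.5,50,0,0,0,1],[0,0,50,0,0,0,1],[0,0,50,0,0,0,1],[0,0,40,0,0,0,1],[0,0,16.5,0,0,0,1],[0,0,0,0,0,0,1],[0,0,0,0,0,0,-1],[0,0,0,0,0,0,-1]]]' 40; python3 -m jog '[[[0,0,0,0,0,0,-1],[0,0,0,0,0,0,-1],[0,0,0,0,0,0,-1],[0,0,0,0,0,0,-1],[0,0,-30,0,0,0,-1],[0,0,-50,0,0,0,-1],[0,0,-60,0,0,0,-1],[0,0,-60,0,0,0,-1]]]' 40
```

```text
time_s: 10.25
tcp_pos: [0.446, -0.1327, 0.0386]
tool_rot: [[0.998, 0.067, 0.003], [0.067, -0.998, -0.001], [0.003, 0.001, -1.0]]
force: [-0.5, -0.1, 0.1]
gripper_width: 0.814
gripper_force: 0.0
time_s: 11.25
tcp_pos: [0.4447, -0.1324, 0.2393]
tool_rot: [[0.998, 0.067, -0.0], [0.067, -0.998, -0.0], [-0.0, 0.0, -1.0]]
force: [1.5, -1.5, -0.3]
gripper_width: 0.003
gripper_force: 0.0
```

```bash
python3 -m jog '[[[0,0,0,0,0,0,1],[0,0,0,0,0,0,1],[0,0,0,0,0,0,1],[0,0,0,0,0,0,1],[0,0,0,0,0,0,1],[0,0,0,0,0,0,1],[0,0,0,0,0,0,0.5],[0,0,0,0,0,0,0.5]]]'; python3 lid.py
```

```text
time_s: 12.25
tcp_pos: [0.4451, -0.1325, 0.2375]
tool_rot: [[0.998, 0.067, 0.0], [0.067, -0.998, -0.0], [0.0, 0.0, -1.0]]
force: [-0.2, -0.5, -0.1]
gripper_width: 0.751
gripper_force: 0.0
0.96 [ 0.4451 -0.1325  0.2375]
disc ((446.23858642578125, -132.31155395507812), 39.86689376831055)
bar ((447.0119323730469, -132.60714721679688), (58.455928802490234, 13.18377685546875), 3.628760576248169)
(array([  1.9,   0.2, 198.5]), array([ 0., -0.,  0.]))
```

Lid undisturbed. Descend again, closing for long enough this time.

```bash
python3 -m jog '[[[1.2,0,60,0,0,0,0.5],[0,0,60,0,0,0,0.5],[0,0,50,0,0,0,0.5],[0,0,28,0,0,0,0.5],[0,0,0,0,0,0,0.5],[0,0,0,0,0,0,-1],[0,0,0,0,0,0,-1],[0,0,0,0,0,0,-1]]]' 40; python3 -m jog '[[[0,0,0,0,0,0,-1],[0,0,0,0,0,0,-1],[0,0,0,0,0,0,-1],[0,0,0,0,0,0,-1],[0,0,0,0,0,0,-1],[0,0,0,0,0,0,-1],[0,0,0,0,0,0,-1],[0,0,0,0,0,0,-1]]]' 40
```

```text
time_s: 13.35
tcp_pos: [0.4468, -0.1326, 0.0404]
tool_rot: [[0.998, 0.067, 0.002], [0.067, -0.998, -0.001], [0.002, 0.001, -1.0]]
force: [-0.2, -0.0, -0.1]
gripper_width: 0.449
gripper_force: 0.0
time_s: 14.35
tcp_pos: [0.4463, -0.1325, 0.0395]
tool_rot: [[0.998, 0.067, 0.0], [0.067, -0.998, -0.0], [0.0, 0.0, -1.0]]
force: [-1.1, -0.1, 1.2]
gripper_width: 0.151
gripper_force: 40.0
```

```bash
python3 -m jog '[[[0,0,-50,0,0,0,-1],[0,0,-55,0,0,0,-1],[0,0,-60,0,0,0,-1],[19,-54.4,-10,0,0,0,-1],[19,-54.4,0,0,0,0,-1],[19,-54.4,0,0,0,0,-1],[19,-54.4,0,0,0,0,-1],[0,0,0,0,0,-0.16,-1]]]' 40; python3 -m jog '[[[0,0,0,0,0,-0.179,-1],[0,0,0,0,0,-0.179,-1],[0,0,0,0,0,-0.179,-1],[0,0,0,0,0,-0.179,-1],[0,0,0,0,0,-0.179,-1],[0,0,0,0,0,-0.179,-1],[0,0,0,0,0,-0.179,-1],[0,0,0,0,0,-0.179,-1]]]' 
python3 -m jog '[[[0,0,0,0,0,0,-1],[0,0,0,0,0,0,-1],[0,0,0,0,0,0,-1],[0,0,0,0,0,0,-1],[0,0,0,0,0,0,-1],[0,0,0,0,0,0,-1],[0,0,0,0,0,0,-1],[0,0,0,0,0,0,-1]]]'
python3 - <<'E'
from h import *
s=manip.sense();T=np.array(s['tool_rot']);print(np.degrees(np.arctan2(T[1,0],T[0,0])))
y=np.radians(95.05);print(delta([.5073,.0892,.2],[[np.cos(y),np.sin(y),0],[np.sin(y),-np.cos(y),0],[0,0,-1]]))
im,W=cloud('wrist');save('w5.png',im)
for r in manip.silhouettes('lid_grip','wrist')[:1]:
    p=W[r['region']];p=p[np.isfinite(p).all(1)];print(r['score'],r['position'],len(p),p.min(0),p.max(0),np.median(p,0))
E
```

```text
time_s: 15.35
tcp_pos: [0.5079, 0.0935, 0.2136]
tool_rot: [[0.972, 0.234, -0.001], [0.234, -0.972, 0.001], [-0.0, -0.001, -1.0]]
force: [-1.1, -1.5, -1.9]
gripper_width: 0.154
gripper_force: 40.0
time_s: 16.35
tcp_pos: [0.5071, 0.0898, 0.2137]
tool_rot: [[-0.094, 0.996, -0.002], [0.996, 0.094, -0.0], [-0.0, -0.002, -1.0]]
force: [0.6, 0.2, -1.2]
gripper_width: 0.151
gripper_force: 40.0
time_s: 17.35
tcp_pos: [0.5076, 0.0898, 0.2145]
tool_rot: [[-0.088, 0.996, 0.0], [0.996, 0.088, -0.0], [-0.0, 0.0, -1.0]]
force: [0.6, 0.6, -2.1]
gripper_width: 0.15
gripper_force: 40.0
95.04173484282317
(array([-0.6, -0.3, 14.5]), array([ 0.,  0., -0.]))
0.66 [232.6, 278.2] 7750 [0.4687861  0.06017577 0.0914928 ] [0.547708   0.12935715 0.23894648] [0.50679433 0.10819217 0.19640717]
```

View pics/w5.png

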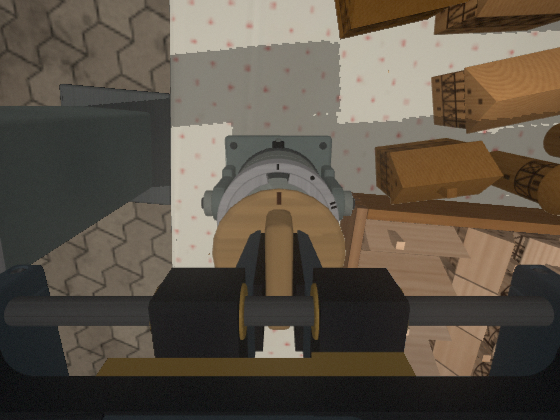

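```bash
python3 - <<'E'
from h import *
im,W=cloud('wrist')
r=manip.silhouettes('lid_grip','wrist')[0];p=W[r['region']];p=p[np.isfinite(p).all(1)]
h=np.median(p[(p[:,2]>.19)&(p[:,2]<.2)][:,2]);d=p[abs(p[:,2]-h)<.002][:,:2];print(h,len(d))
print(cv2.minEnclosingCircle((d*1000).astype(np.float32)))
# outer boundary points per angle, fixed-radius fit
from scipy.optimize import least_squares
c=np.array([.5076,.0898]);a=np.degrees(np.arctan2(*(d-c).T[::-1]));R=np.linalg.norm(d-c,axis=1)
e=np.array([d[(a//4==k)][np.argmax(R[a//4==k])] for k in np.unique(a//4) if R[a//4==k].max()>.035])
s=least_squares(lambda x:np.linalg.norm(e-x,axis=1)-.0397,c,loss='soft_l1',f_scale=.0005);print(len(e),s.x,s.cost)
E
```

```text
0.19599076413874644 5252
((508.0412292480469, 90.97124481201172), 39.367305755615234)
52 [0.50827752 0.0892715 ] 3.4863722219467013e-06
```

```bash
python3 -m jog '[[[-0.4,-0.6,10,0,0,0,-1],[0,0,10,0,0,0,-1],[0,0,6,0,0,0,-1],[0,0,4,0,0,0,-1],[0,0,4,0,0,0,-1],[0,0,3,0,0,0,-1],[0,0,3,0,0,0,-1],[0,0,0,0,0,0,-1]]]' 40
```

```text
time_s: 18.55
tcp_pos: [0.5069, 0.0893, 0.1743]
tool_rot: [[-0.088, 0.996, -0.0], [0.996, 0.088, -0.0], [-0.0, -0.0, -1.0]]
force: [0.3, 0.4, -1.0]
gripper_width: 0.15
gripper_force: 40.0
```

No contact, 5 mm into the slots. Continue to seat.

```bash
python3 -m jog '[[[0,0,3,0,0,0,-1],[0,0,3,0,0,0,-1],[0,0,2,0,0,0,-1],[0,0,1,0,0,0,-1],[0,0,1,0,0,0,-1],[0,0,0,0,0,0,-1],[0,0,0,0,0,0,-1],[0,0,0,0,0,0,-1]]]' 40
```

```text
time_s: 19.55
tcp_pos: [0.5069, 0.0893, 0.166]
tool_rot: [[-0.088, 0.996, 0.001], [0.996, 0.088, -0.0], [-0.0, 0.001, -1.0]]
force: [-3.0, -0.7, 7.9]
gripper_width: 0.15
gripper_force: 40.0
```

```bash
python3 -m jog '[[[0,0,0,0,0,0.05,-1],[0,0,0,0,0,0.08,-1],[0,0,0,0,0,0.09,-1],[0,0,0,0,0,0.09,-1],[0,0,0,0,0,0.09,-1],[0,0,0,0,0,0.09,-1],[0,0,0,0,0,0.08,-1],[0,0,0,0,0,0,-1]]]' 50
python3 - <<'E'
from h import *
s=manip.sense();T=np.array(s['tool_rot']);print(np.degrees(np.arctan2(T[1,0],T[0,0])),s['moment'])
E
```

```text
time_s: 20.55
tcp_pos: [0.5072, 0.0892, 0.1659]
tool_rot: [[0.464, 0.886, 0.001], [0.886, -0.464, -0.0], [0.0, 0.001, -1.0]]
force: [-1.5, -1.4, 8.0]
gripper_width: 0.149
gripper_force: 50.0
62.36568232763924 [-0.20174647  0.52654442 -0.04234321]
```

```bash
python3 -m jog '[[[0,0,0,0,0,0.03,-1],[0,0,0,0,0,0.01,-1],[0,0,0,0,0,0,-1],[0,0,0,0,0,0,-1],[0,0,0,0,0,0,-1],[0,0,0,0,0,0,-1],[0,0,0,0,0,0,-1],[0,0,0,0,0,0,-1]]]' 50
python3 - <<'E'
from h import *
im,W=cloud('wrist');s=manip.sense();T=np.array(s['tool_rot']);print(np.degrees(np.arctan2(T[1,0],T[0,0])),s['moment'],s['time_s'])
r=manip.silhouettes('lid_grip','wrist')[0];p=W[r['region']];p=p[np.isfinite(p).all(1)]
k=p[(abs(p[:,2]-.1605)<.005)];print('disc-rim height',np.median(p[abs(p[:,2]-.147)<.003][:,2]))
a=im[120:350,170:400];save('w6.png',cv2.resize(a,None,fx=2.5,fy=2.5,interpolation=cv2.INTER_CUBIC))
E
```

```text
time_s: 21.55
tcp_pos: [0.5072, 0.0891, 0.1659]
tool_rot: [[0.498, 0.867, 0.001], [0.867, -0.498, -0.0], [0.0, 0.001, -1.0]]
force: [-2.7, -1.0, 8.0]
gripper_width: 0.149
gripper_force: 50.0
60.133500075264756 [-0.15616038  0.60591986  0.15888336] 21.6
disc-rim height 0.14752247016355818
```

View pics/w6.png

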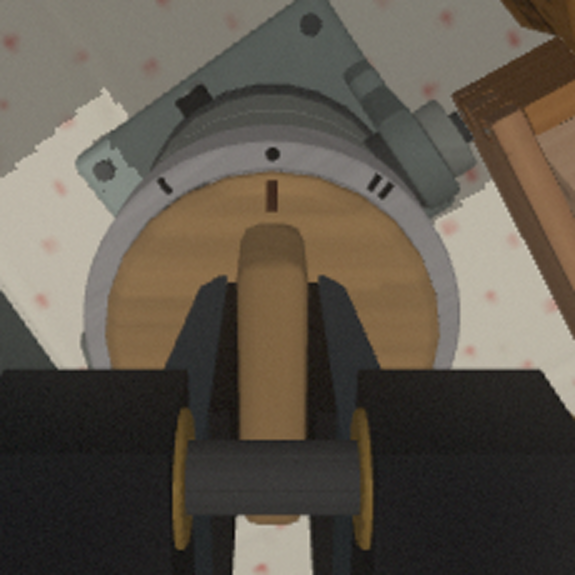

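The bar and its stripe at (272,195) point straight at the dot at (272,155). The disc is flush on the rim, with its top at 147.5 mm, and the grip is firm.

```bash
python3 -c "
from plant import manip
print(manip.close_job())"
```

```text
the job is handed in; nothing more can be done
None
```

The mill is upright with its lid seated flush and held turned to the pulse dot (about 35° clockwise), and the job is handed in; it returned no verdict, the first lid grasp missed and was redone without disturbing the lid, and I didn't re-measure the jar, sanding block or tape at the end.

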